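# Index the test turntable to the transformer and lock it

### The arm

A 7-joint arm with a two-finger parallel gripper is mounted at the origin on a cart in front of the work surface, level with it; the furniture and walls round the work are solid. World frame = base frame: x ahead of the robot, y to its left, z up, the work surface at z = 0. Lengths are in m, angles in rad, forces in N, time in s.
With the tool pointing down it reaches from about 0.35 to 0.9 m from the base axis. Payload 19.9 kg.
Tool frame: the origin (TCP) lies at the very end of the fingers, on their centre line; the grasp point (between the pads) lies 19 mm behind it (bot.tcp_to_grasp is the distance from the TCP to the grasp point, in m); z points along the fingers, y is the line along which they close (so a half turn about z gives the same grasp; the last joint's range is limited). The gripper opens to 85 mm and grips with 20 to 120 N. Pads are 22 mm wide; open, the fingers measure 114 mm over their backs; the gripper's body (76 mm by 85 mm) begins 54 mm behind the grasp point. The pads swing forward as they close: fully open they stand 13 mm farther back than shut.
Start: joints at [-0.042, 0.417, -0.01, 1.614, 0.005, 1.111, -0.053], TCP at [0.625, 0, 0.231] pointing down, gripper open.
Joint ranges: [-2.81, 2.81], [-0.39, 2.02], [-1.27, 1.25], [0.06, 2.57], [-1.19, 4.33], [0.19, 2], [-2.82, 2.82]. Speed limits (rad/s): [1.89, 1.89, 2.39, 2.39, 3.01, 3.01, 3.01].

### API

Orientations are given as a unit quaternion [x, y, z, w].
In Python, from plant import bot gives the robot as it stands. The module is installed in compiled form; this text tells all that it offers.
- The arm moves only by the tool jog_arm, never from a script. Its argument "rows" is a list of rows, each a list of 5 numbers: the shift along the world's x, y, z each as a share of 0.04 m, from -1 to 1, then the turn about the world's z as a share of 0.08 rad, from -1 to 1, then the opening, from 0 (shut) to 1 (fully open). A call has 1 to 20 rows; each row shifts and turns the commanded pose from where the row before left it; what a row does not reach is not made up. A row lasts 1/12 s, in which the tool goes at most 41.7 mm and 7.16 degrees, less where a joint would pass 70% of its speed; a pose out of reach is approached as far as the arm can. A call with a number of a shift or a turn outside -1 to 1 is refused whole. A call with a gripper value outside its range is refused whole. The fingers move at their own pace and stop on an object; "grip_force" is the grip in N (left out, the last holds). Time passes only in rows, so rows that do not move let the fingers close. It gives the time, the measured TCP pose, the force, the opening and the grip force at its end, in the units of the state.
- bot.read_state(): the state, without advancing time (a new reading comes with each control period).
- bot.grab_frame(name): name is "scene" or "side" or "wrist"; returns a dict with "image" (420x560x3 uint8, red, green, blue), "camera_matrix" (3x3 intrinsics, pixels), "R" (3x3) and "t" (3): a world point X has camera coordinates R X + t. Camera axes: x right, y down, z forward; pixel columns grow to the right and rows downward; lengths in m; the calibration is good to about 2 mm. A picture is of the moment at which its call begins. There is no depth.
- bot.hand_in(): hands the job in; it is judged then, once.
Trained networks look in a picture, given as the dict that the camera call returned (one of the last four; its "shot" number tells which), for a name from the list of things; names that differ only in an ending like _2 or _b are one class to them, and where a whole thing is asked for, a point or a joint stands for the part that bears it (a point fixed in the world has none). Each returns a list of dicts, best first, with "confidence" (0 to 1); they miss things now and then, are a little off and sometimes report something else, mostly with a low value. They report only what shows in the picture. A call takes as long as a camera call. They do not tell look-alikes from the thing itself.
- bot.search_frame(label, picture): "xyz" ([x, y, z] in m, in the coordinates of the camera as it stood for that picture, good to about 4 mm: the middle of the surface that is visible of it).
- bot.mark_of(label, picture): "xyz" ([x, y, z] in m, in the coordinates of the camera as it stood for that picture, good to about 4 mm: a listed point, or the origin of a listed thing).
The state is a dict: "time_s": time; "joints": joint angles; "dq": joint speeds; "effort": joint torques, N m; "tcp_pos": TCP position; "ee_rot": TCP orientation; "wrist_force": force on the tool from outside, world axes, zero at the start; "wrist_torque": the same for the moment, N m; "finger_gap": finger opening in m; "grip_force": force on a finger pad.
Only numpy, scipy, OpenCV 4.12 (cv2) and the standard library are available. Lean on these libraries where they do the work, as an engineer would, in place of code of your own. Each camera call takes 0.05 s, during which the arm holds its last target. There are 200 camera calls.

### The job

The hand-turned test turntable is locked with a finished relay under the contact head. Pushing with a fingertip only, swing the locking pawl out by its upright pin, push the turntable round by its handle rods until the nest with the transformer stands under the contact head, then push the pawl fully home again so that the table is locked there. Nothing is to be grasped: the parts ride round in their nests without being handled or lifted, and the loose things beside the fixture stay where they are.

Things in the scene. Friction and masses are not known exactly. Their poses are not given: they have to be found in the camera images.
- test_fixture: Hand-indexed test fixture, fixed; place and yaw vary. Origin on the table surface, on the turntable's vertical axis; z up. +x points to the test position and column (away from the robot, within about 30 degrees of the line from its base); the -y side carries the pawl. Grey round base plate, radius 132 mm, 12 mm high, with a lug under the pawl's axis.
- contact_head (a point): Lower end of the contact head's pins, 70 mm from the axis along the fixture's +x, at height 97 mm. The head takes x = 44 to 96 mm, y = -23 to 23 mm of the fixture, up to 151 mm; above it an arm 34 mm wide, 176 mm high, runs to a column 34 x 44 mm at x = 208 mm, 179 mm high. Fixed.
- turntable (a joint): Angle of the turntable in the fixture: 0 at the start, grows counter-clockwise seen from above, may turn almost a full turn either way. It stays where it is left (friction 0.12 N m, about 1 N at a handle rod). While the pawl is in a fork it cannot turn.
- turntable_top (a point): Centre of the turntable's top, height 38 mm. Aluminium disc, radius 110 mm, with four square nests (60 mm inside, rubber floor at height 40 mm, rails up to 46 mm) centred 70 mm from the axis at 0, 90, 180 and 270 degrees from the fixture's +x when turntable is 0.
- pawl (a joint): Angle of the locking pawl, a flat steel lever at height 26 to 38 mm on a vertical axis at x = 70, y = -130 mm of the fixture. 0 (the start, within 0.02): fully home in the fork, at its stop. Grows counter-clockwise seen from above as it swings outward, to a stop at 0.5 rad; from 0.25 rad on the turntable is free. Stays where it is left (about 0.5 N at the pin moves it).
- pawl_nose (a point): Round nose of the pawl, 10 mm wide, height 32 mm. Outside each nest the disc's rim has a fork of two round steel lugs (12 mm gap, out to 123 mm from the axis, height 26 to 38 mm) that takes the nose, so the table locks only at quarter turns. The nose enters a fork that is up to about 3 degrees off and centres it; further off it shoves the table away and locks nothing.
- pawl_pin (a point): Middle of the upright black pin (16 mm thick, height 42 to 72 mm, middle at 57 mm) at the free end of the pawl lever, 138 mm from the pawl's axis; at x = -60, y = -175 mm of the fixture when the pawl is home. Pushed outward (fixture's -y) from the turntable side it releases; pushed back from the outer side it locks.
- handle_0 (a point): Point on a handle rod of the turntable, 145 mm from its axis, at height 50 mm. The four rods are round steel, 11 mm thick, level and radial, free from 108 mm to a black ball (20 mm) centred 165 mm from the axis, midway between the nests. handle_0 is 45 degrees from the fixture's +x when turntable is 0.
- handle_1 (a point): The same point on the next rod counter-clockwise (135 degrees when turntable is 0).
- handle_2 (a point): The same point on the next rod (225 degrees when turntable is 0).
- handle_3 (a point): The same point on the last rod (315 degrees when turntable is 0).
- transformer_mid (a point): Centre of the transformer, half-way up: squat block 56 x 48 x 42 mm with a winding window on one side, loose in one of the three nests that are not under the head (a different one each time), with 2 to 6 mm of play. The widest and heaviest-looking part on the turntable.
- test_position (a point): Point under the contact head where a nest's centre must come to stand: 70 mm from the turntable's axis along the fixture's +x, at height 40 mm.
- grey_relay: Relay, 23 x 29 x 40 mm upright block, loose in another nest; origin at its underside.
- adapter: Plug adapter, 56 x 36 x 28 mm block, loose in another nest; origin at its underside.
- tested_relay: Relay of the same shape, 23 x 29 x 40 mm, loose in the nest under the head at the start; origin at its underside.
- probe: Bystander: test probe, 15 x 100 x 15 mm, lying to the fixture's +y side.
- brush: Bystander: brush, 14 x 155 x 14 mm, to the right.
- terminals: Bystander: terminal block, 20 x 90 x 20 mm, to the right of the fixture, beyond the pawl.
- fuses: Bystander: small carton, 40 x 60 x 22 mm, on the fixture's +y side towards the column.
- meter: Bystander: hand multimeter, 142 x 68 x 41 mm, to the right of the fixture.
- cutters: Bystander: side cutters, 53 x 136 x 14 mm, to the right.
- screwdriver: Bystander: screwdriver, 23 x 180 x 23 mm, to the right.
- transformer: The same transformer; origin at the centre of its underside.
There are look-alikes about, which are no part of the job. What is shaped like the transformer but orange or pink is not meant.

How it is judged:
On the way, in this order (a step that is already met when the one before it is completed fails the run):
1. the pawl is swung clear of the fork (value of joint pawl above 0.25 rad), for 0.1 s.
2. the transformer's nest has come under the contact head (horizontal distance between transformer_mid and test_position below 0.016 m), for 0.2 s.
At the end, for the whole second after the job is handed in: The pawl is home in the fork (within 0.05 rad of its stop, the turntable within 0.03 rad of a quarter turn), the turntable is at rest, and the transformer stands upright in its nest with its centre within 14 mm of the test position seen from above (value of joint pawl below 0.05 rad and (value of joint turntable between -4.7424 and -4.6824 rad or value of joint turntable between -3.1716 and -3.1116 rad or value of joint turntable between -1.6008 and -1.5408 rad or value of joint turntable between 1.5408 and 1.6008 rad or value of joint turntable between 3.1116 and 3.1716 rad or value of joint turntable between 4.6824 and 4.7424 rad) and horizontal distance between transformer_mid and test_position below 0.014 m and angle between transformer_mid's own z axis and vertical below 0.15 rad and velocity of joint turntable between -0.05 and 0.05 rad/s); the robot touches nothing.
It fails at once if the transformer is lifted out of its nest or thrown off (height (world z) of transformer_mid above 0.071 m or height (world z) of transformer_mid below 0.055 m).
It fails at once if another part is lifted or knocked from its nest (height (world z) of any of grey_relay, adapter, tested_relay above 0.05 m or height (world z) of any of grey_relay, adapter, tested_relay below 0.034 m or angle between any of grey_relay, adapter, tested_relay's own z axis and vertical above 0.5 rad).
It fails at once if a loose thing beside the fixture is pushed away (distance of any of probe, brush, terminals, fuses, meter, cutters, screwdriver from where it was at the start of the episode above 0.025 m).
It fails at once if a part in a nest is pushed or gripped with the fingers (over 4 N) (contact force between the fingers and transformer above 4 N or contact force between the fingers and grey_relay above 4 N or contact force between the fingers and adapter above 4 N or contact force between the fingers and tested_relay above 4 N).
It also fails if it takes over 72 s, if anything falls off the work surface, if the arm or the gripper's body presses on something with over 40 N, if the wrist force passes 120 N, or if a joint passes its speed limit or range.

## Working session

There is one attempt and no reset: what is moved stays moved. The work goes in short steps, Python scripts to look and compute and a tool call to move; the robot and the scene stay as the last step left them, time stands still between calls to the robot, and variables do not carry over. Pictures are saved under pics/ and viewed, at most 10 in all, crops included, and the job is handed in when it is done.

Besides the shell and the picture viewer there is one more tool, called after "Request:" as name([rows], argument=value, ...), one row to a line, values as JSON. jog_arm: Moves the arm, as the interface text tells. Shift numbers are shares of 0.04 m and turn numbers shares of 0.08 rad, none past 1 either way. Its arguments: {"type":"object","properties":{"rows":{"type":"array"},"grip_force":{"type":"number"}},"required":["rows"]}

```bash
mkdir -p pics
cat > h.py <<'E'
import numpy as np, cv2
from plant import bot
def W(p,x): return np.array(p["R"]).T@(np.array(x)-np.array(p["t"]))
def px(p,X):
    c=np.array(p["R"])@np.array(X)+np.array(p["t"]); u=np.array(p["camera_matrix"])@c; return (u[:2]/u[2]).round().astype(int)
def marks(p,labels,n=1):
    for l in labels:
        for d in bot.mark_of(l,p)[:n]:
            w=W(p,d["xyz"]); print(l,round(d["confidence"],2),w.round(3),px(p,w))
def save(p,f): cv2.imwrite("pics/"+f,cv2.cvtColor(p["image"],cv2.COLOR_RGB2BGR))
E
python3 - <<'E'
from h import *
for c in ("scene","side"):
    p=bot.grab_frame(c); save(p,c+"0.png"); print(c)
    marks(p,["test_fixture","contact_head","turntable_top","pawl_nose","pawl_pin","handle_0","test_position","grey_relay","adapter","probe","brush","terminals","fuses","meter","cutters","screwdriver"])
    marks(p,["transformer_mid","handle_0"],4)
print(bot.read_state()["ee_rot"])
E
```

```text
scene
test_fixture 0.72 [ 0.523  0.287 -0.   ] [220 264]
contact_head 0.58 [0.552 0.355 0.101] [189 252]
turntable_top 0.94 [0.523 0.288 0.038] [218 259]
pawl_nose 0.83 [0.638 0.243 0.033] [213 224]
pawl_pin 0.56 [0.674 0.171 0.05 ] [227 202]
handle_0 0.89 [0.588 0.149 0.049] [247 218]
test_position 0.79 [0.552 0.348 0.04 ] [195 261]
grey_relay 0.73 [0.5   0.221 0.039] [242 253]
adapter 0.47 [0.459 0.312 0.036] [222 280]
probe 0.66 [0.328 0.354 0.   ] [234 331]
brush 0.44 [ 0.593 -0.367 -0.005] [371 158]
terminals 0.61 [ 0.565 -0.065  0.004] [307 200]
fuses 0.81 [0.386 0.463 0.001] [187 336]
meter 0.68 [ 0.684 -0.116 -0.001] [299 171]
cutters 0.5 [ 0.536 -0.217 -0.   ] [349 186]
screwdriver 0.48 [ 0.405 -0.274  0.001] [388 204]
transformer_mid 0.91 [0.593 0.265 0.063] [212 233]
transformer_mid 0.86 [0.617 0.047 0.018] [270 202]
transformer_mid 0.65 [0.773 0.352 0.016] [162 213]
handle_0 0.89 [0.588 0.149 0.049] [247 218]
handle_0 0.86 [0.393 0.225 0.046] [261 280]
handle_0 0.79 [0.657 0.347 0.052] [178 233]
handle_0 0.64 [0.468 0.417 0.049] [186 296]
side
test_fixture 0.73 [0.529 0.2
[... 397 characters left out ...]
 [0.323 0.358 0.001] [377 298]
brush 0.65 [ 0.6   -0.364  0.001] [268 170]
fuses 0.65 [0.593 0.263 0.062] [271 256]
meter 0.59 [ 0.682 -0.111 -0.004] [243 205]
cutters 0.56 [ 0.541 -0.219  0.004] [285 188]
screwdriver 0.58 [ 0.54  -0.22   0.003] [285 188]
transformer_mid 0.73 [0.593 0.259 0.063] [271 255]
transformer_mid 0.65 [0.777 0.347 0.025] [198 288]
transformer_mid 0.5 [0.619 0.044 0.025] [262 223]
transformer_mid 0.29 [0.591 0.262 0.038] [272 263]
handle_0 0.85 [0.587 0.157 0.051] [273 237]
handle_0 0.74 [0.465 0.415 0.052] [325 297]
handle_0 0.71 [0.659 0.347 0.05 ] [245 280]
handle_0 0.59 [0.393 0.224 0.051] [344 251]
[ 7.07097812e-01  7.07115748e-01 -4.25606108e-05 -2.35711859e-05]
```

View pics/scene0.png

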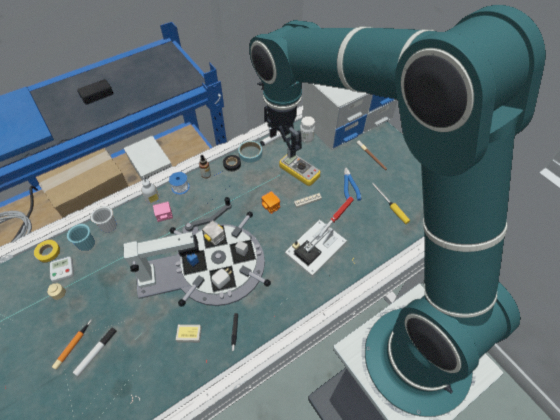

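View pics/side0.png

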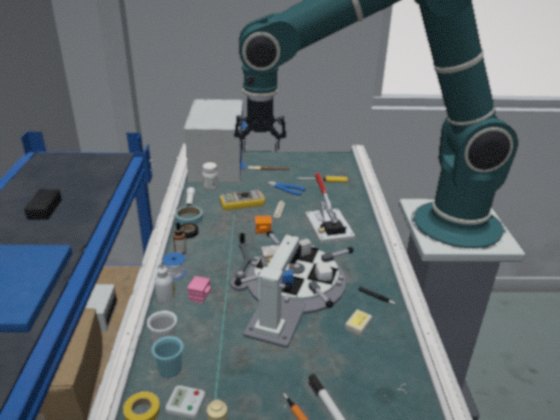

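The block in the nest at scene pixel (212,233) fits the transformer: it is whitish and sits on the turntable. The orange block (270,202) and the pink block (162,213) on the table are the look-alikes. I'll shut the fingers, move above the inner side of the pin and confirm with one crop.

Request:
jog_arm([
  [0,0.5,0,0,0],
  [0,0.7,0,0,0],
  [0,0.7,0,0,0],
  [0,0.7,0,0,0],
  [0,0.7,0,0,0],
  [0.15,0.7,0,0,0],
  [0.1,0.2,0,0,0],
  [0,0,0,0,0],
  [0,0,0,0,0],
  [0,0,0,0,0],
  [0,0,0,0,0],
  [0,0,0,0,0],
])

```text
time_s: 2.9
tcp_pos: [0.6351, 0.1669, 0.2314]
ee_rot: [0.708, 0.707, -0.0, 0.0]
wrist_force: [-0.1, 0.4, 0.2]
finger_gap: 0.0001
grip_force: 0.0
```

```bash
cat >> h.py <<'E'
from scipy.optimize import least_squares
def fit(hs):
    "table centre and rod angle (mod 90) from handle points"
    hs=np.array(hs)[:,:2]
    def f(q):
        r=np.concatenate([[q[:2]+.145*np.array([np.cos(q[2]+k*np.pi/2),np.sin(q[2]+k*np.pi/2)])] for k in range(4)])
        return [v for h in hs for v in (h-r[np.argmin(np.linalg.norm(r-h,axis=1))])]
    s=least_squares(f,[.526,.286,fit.a0]); return s.x[:2].round(4),np.degrees(s.x[2]).round(2),(np.sqrt(2*s.cost/len(hs))*1e3).round(1)
fit.a0=np.radians(25)
def handles(p): return [W(p,d["xyz"]) for d in bot.mark_of("handle_0",p)[:4] if d["confidence"]>.3]
E
python3 - <<'E'
from h import *
H=[]
for c in ("scene","side","wrist"):
    p=bot.grab_frame(c); print(c); h=handles(p); H+=h
    if h: print(len(h),fit(h))
    marks(p,["pawl_pin","pawl_nose","transformer_mid","turntable_top"])
    if c=="wrist": save(p,"wrist1.png")
    if c=="scene": cv2.imwrite("pics/crop1.png",cv2.resize(p["image"][180:320,120:300,::-1],None,fx=4,fy=4,interpolation=3))
print(fit(H)); s=bot.read_state(); print(s["tcp_pos"],s["finger_gap"],s["time_s"])
E
```

```text
scene
4 (array([0.5277, 0.2835]), np.float64(25.17), np.float64(2.0))
pawl_pin 0.85 [0.67  0.171 0.051] [227 203]
pawl_nose 0.58 [0.636 0.243 0.034] [213 224]
transformer_mid 0.74 [ 0.386  0.462 -0.001] [188 336]
turntable_top 0.58 [0.525 0.284 0.04 ] [219 257]
side
4 (array([0.5284, 0.2861]), np.float64(25.1), np.float64(1.9))
pawl_pin 0.78 [0.669 0.17  0.055] [243 238]
pawl_nose 0.71 [0.635 0.244 0.032] [255 261]
transformer_mid 0.67 [0.591 0.264 0.064] [272 256]
turntable_top 0.94 [0.529 0.286 0.043] [296 267]
wrist
4 (array([0.5415, 0.2913]), np.float64(30.78), np.float64(32.2))
pawl_pin 0.66 [0.672 0.171 0.058] [316 191]
pawl_nose 0.7 [0.637 0.246 0.034] [285 120]
transformer_mid 0.89 [0.591 0.265 0.059] [239 101]
turntable_top 0.92 [0.525 0.285 0.041] [178  82]
(array([0.5337, 0.2876]), np.float64(27.6), np.float64(21.8))
[0.63498386 0.16800812 0.23128854] 3.385050006395108e-05 3.8
```

View pics/crop1.png

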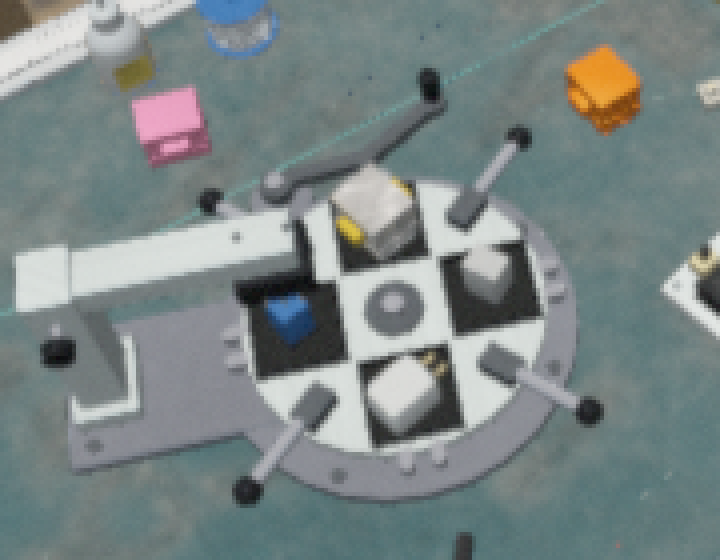

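View pics/wrist1.png

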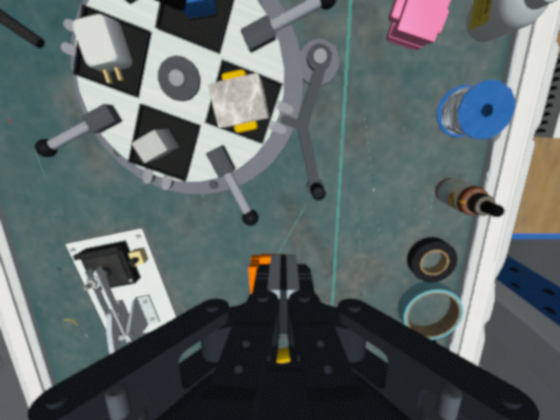

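The crop confirms the transformer. It is the squat block with the yellow winding at crop (375,210) and wrist (239,101), in the fixture's -y nest, so the table has to turn +90° (CCW). The adapter with prongs is at crop (400,390) and the grey relay at (485,270). Next I go down on the inner side of the pin and push it in world +x.

Request:
jog_arm([
  [0,0.05,-0.6,0,0],
  [0,0,-0.7,0,0],
  [0,0,-0.7,0,0],
  [0,0,-0.7,0,0],
  [0,0,-0.7,0,0],
  [0,0,-0.6,0,0],
  [0,0,-0.5,0,0],
  [0,0,0,0,0],
  [0,0,0,0,0],
])

```text
time_s: 4.55
tcp_pos: [0.6346, 0.1699, 0.0509]
ee_rot: [0.707, 0.707, -0.001, -0.0]
wrist_force: [0.9, 0.1, 0.5]
finger_gap: -0.0
grip_force: 0.0
```

Request:
jog_arm([
  [0.2,0,0,0,0],
  [0.2,0,0,0,0],
  [0.2,0,0,0,0],
  [0.2,0,0,0,0],
  [0.2,0.02,0,0,0],
  [0.2,0.02,0,0,0],
  [0.2,0.04,0,0,0],
  [0.2,0.04,0,0,0],
  [0.2,0.06,0,0,0],
  [0,0,0,0,0],
])

```text
time_s: 5.38
tcp_pos: [0.7083, 0.1777, 0.0511]
ee_rot: [0.707, 0.707, 0.0, 0.0]
wrist_force: [0.7, 1.3, 0.3]
finger_gap: 0.0003
grip_force: 0.0
```

Run:
```python
from h import *
for c in ("scene","side","wrist"):
    p=bot.grab_frame(c); print(c); marks(p,["pawl_pin","pawl_nose"])
print(bot.read_state()["tcp_pos"],bot.read_state()["wrist_force"])
```

```text
scene
pawl_pin 0.69 [0.729 0.186 0.052] [214 193]
pawl_nose 0.64 [0.666 0.235 0.029] [211 217]
side
pawl_pin 0.81 [0.727 0.179 0.055] [222 240]
pawl_nose 0.7 [0.662 0.236 0.032] [245 259]
wrist
pawl_pin 0.92 [0.731 0.185 0.058] [330 262]
pawl_nose 0.85 [0.669 0.237 0.036] [213 156]
[0.70689107 0.17716639 0.05141036] [-0.04280889 -0.30663041  0.03192661]
```

Pawl swung out to about 0.43 rad. Next I back off, rise, and go over to the far side of handle_1.

Request:
jog_arm([
  [-0.2,0,0,0,0],
  [-0.1,0,0.5,0,0],
  [0,0,0.7,0,0],
  [0,0,0.7,0,0],
  [0,0,0.7,0,0],
  [-0.5,0.1,0.2,0,0],
  [-0.65,0.16,0,0,0],
  [-0.65,0.16,0,0,0],
  [-0.65,0.16,0,0,0],
  [-0.65,0.16,0,0,0],
  [-0.65,0.16,0,0,0],
  [-0.65,0.16,0,0,0],
  [-0.65,0.16,0,0,0],
  [-0.65,0.16,0,0,0],
  [-0.65,0.16,0,0,0],
  [-0.65,0.16,0,0,0],
  [-0.6,0.2,0,0,0],
  [0,0,0,0,0],
  [0,0,0,0,0],
])

```text
time_s: 7.42
tcp_pos: [0.3898, 0.2534, 0.1636]
ee_rot: [0.706, 0.708, 0.0, 0.0]
wrist_force: [0.1, -0.7, -0.0]
finger_gap: -0.0004
grip_force: 0.0
```

Run:
```python
from h import *
H=[]
for c in ("scene","side"):
    p=bot.grab_frame(c); print(c); h=handles(p); H+=h; marks(p,["pawl_pin","pawl_nose","transformer_mid"])
    print(np.array(h).round(3))
print(fit(H)); print(bot.read_state()["tcp_pos"])
# tip path: rod angle th, standoff 21.5 mm, radius 140
c=np.array([.527,.285])
P=[]
for th in [205,212.5]+list(np.arange(220,296,7.5)):
    a=np.radians(th);u=np.array([np.cos(a),np.sin(a)]);t=np.array([-u[1],u[0]]);P.append(c+.14*u-.0215*t)
P=np.array(P);print(P.round(4));print((np.diff(P,axis=0)/.04).round(2).tolist())
```

```text
scene
pawl_nose 0.47 [0.664 0.232 0.032] [212 217]
transformer_mid 0.57 [0.593 0.262 0.067] [213 232]
[[0.657 0.345 0.055]
 [0.398 0.224 0.046]]
side
pawl_pin 0.63 [0.729 0.184 0.056] [221 241]
transformer_mid 0.89 [0.776 0.347 0.026] [198 287]
[[0.463 0.415 0.054]
 [0.591 0.157 0.048]
 [0.395 0.228 0.047]
 [0.66  0.346 0.047]]
(array([0.5276, 0.2857]), np.float64(25.18), np.float64(2.9))
[0.3911117  0.25307638 0.16312977]
[[0.391  0.2453]
 [0.3974 0.2279]
 [0.4059 0.2115]
 [0.4166 0.1963]
 [0.4291 0.1827]
 [0.4433 0.1707]
 [0.4589 0.1608]
 [0.4757 0.153 ]
 [0.4934 0.1474]
 [0.5116 0.1442]
 [0.5301 0.1434]
 [0.5486 0.145 ]
 [0.5667 0.149 ]]
[[0.16, -0.44], [0.21, -0.41], [0.27, -0.38], [0.31, -0.34], [0.35, -0.3], [0.39, -0.25], [0.42, -0.2], [0.44, -0.14], [0.46, -0.08], [0.46, -0.02], [0.46, 0.04], [0.45, 0.1]]
```

Request:
jog_arm([
  [-0.12,0.15,-0.4,0,0],
  [0,0,-0.7,0,0],
  [0,0,-0.7,0,0],
  [0,0,-0.7,0,0],
  [0,0,-0.4,0,0],
  [0,0,0,0,0],
  [0.06,-0.15,0,0,0],
  [0.06,-0.15,0,0,0],
  [0.08,-0.22,0,0,0],
  [0.08,-0.22,0,0,0],
  [0.1,-0.2,0,0,0],
  [0.11,-0.2,0,0,0],
  [0.13,-0.19,0,0,0],
  [0.14,-0.19,0,0,0],
  [0.15,-0.17,0,0,0],
  [0.16,-0.17,0,0,0],
  [0,0,0,0,0],
])

```text
time_s: 9.33
tcp_pos: [0.4303, 0.1831, 0.0472]
ee_rot: [0.708, 0.706, -0.0, 0.0]
wrist_force: [0.0, -0.3, -0.3]
finger_gap: -0.0001
grip_force: 0.0
```

Run:
```python
from h import *
H=[]; fit.a0=np.radians(55)
for c in ("scene","side"):
    p=bot.grab_frame(c); h=handles(p); H+=h; marks(p,["transformer_mid","pawl_pin"],2); save(p,c+"2.png")
    print(np.array(h).round(3))
print(fit(H)); print(bot.read_state()["tcp_pos"])
```

```text
transformer_mid 0.58 [0.773 0.351 0.017] [162 213]
transformer_mid 0.56 [0.597 0.3   0.064] [201 238]
pawl_pin 0.61 [0.665 0.231 0.031] [212 217]
pawl_pin 0.56 [0.728 0.183 0.052] [215 192]
[[0.609 0.406 0.052]
 [0.444 0.166 0.047]
 [0.644 0.196 0.051]
 [0.411 0.369 0.048]]
transformer_mid 0.67 [0.55  0.358 0.039] [288 286]
transformer_mid 0.66 [0.592 0.297 0.06 ] [271 264]
pawl_pin 0.54 [0.728 0.18  0.056] [222 240]
pawl_pin 0.26 [0.647 0.206 0.053] [251 247]
[[0.444 0.168 0.048]
 [0.645 0.202 0.05 ]
 [0.612 0.407 0.047]
 [0.593 0.297 0.062]]
(array([0.5201, 0.2965]), np.float64(56.67), np.float64(35.8))
[0.42878492 0.18510556 0.04725542]
```

Request:
jog_arm([
  [0.17,-0.15,0,0,0],
  [0.18,-0.15,0,0,0],
  [0.19,-0.13,0,0,0],
  [0.2,-0.12,0,0,0],
  [0.21,-0.1,0,0,0],
  [0.21,-0.1,0,0,0],
  [0.22,-0.07,0,0,0],
  [0.22,-0.07,0,0,0],
  [0.23,-0.04,0,0,0],
  [0.23,-0.04,0,0,0],
  [0.23,-0.01,0,0,0],
  [0.23,-0.01,0,0,0],
  [0.23,0.02,0,0,0],
  [0.23,0.02,0,0,0],
  [0.12,0.02,0,0,0],
  [0.06,0.02,0,0,0],
  [0.05,0.01,0,0,0],
  [0,0,0,0,0],
  [0,0,0,0,0],
])

```text
time_s: 11.32
tcp_pos: [0.5572, 0.1488, 0.0472]
ee_rot: [0.707, 0.707, -0.0, -0.0]
wrist_force: [-0.3, -0.3, -1.2]
finger_gap: -0.0002
grip_force: 0.0
```

```bash
cat >> h.py <<'E'
def meas():
    "rod angles relative to the quarter-turn pose (fixture yaw 70.15), per handle, plus transformer and pin"
    A=[]
    for c in ("scene","side","wrist"):
        for k in range(2):
            p=bot.grab_frame(c)
            for w in handles(p):
                d=w[:2]-[.5276,.2855]
                if abs(np.hypot(*d)-.145)<.02:
                    A.append((np.degrees(np.arctan2(d[1],d[0]))-25.15+45)%90-45)
        marks(p,["transformer_mid","pawl_pin","pawl_nose"],2)
    print(np.round(A,1),"median",np.median(A),"mean",np.mean(A)); s=bot.read_state(); print(s["tcp_pos"],s["wrist_force"],s["time_s"])
E
python3 - <<'E'
from h import *
meas()
E
```

```text
transformer_mid 0.77 [0.558 0.352 0.061] [191 257]
transformer_mid 0.76 [0.772 0.35  0.016] [163 214]
pawl_pin 0.71 [0.728 0.186 0.052] [214 193]
pawl_pin 0.7 [0.667 0.231 0.031] [211 216]
pawl_nose 0.54 [0.666 0.237 0.032] [210 217]
transformer_mid 0.82 [0.776 0.348 0.026] [198 287]
transformer_mid 0.71 [0.389 0.236 0.054] [346 253]
pawl_pin 0.72 [0.73  0.181 0.055] [221 240]
pawl_pin 0.23 [0.5   0.224 0.037] [305 255]
pawl_nose 0.56 [0.662 0.234 0.032] [245 259]
pawl_pin 0.7 [0.498 0.222 0.041] [162 131]
pawl_nose 0.95 [0.665 0.236 0.034] [496 101]
[-6.4 -5.  -5.7 -5.5 -6.2 -4.7 -5.8 -5.8 -4.7 -5.6 -5.3 -5.4 -5.7 -4.7
 -5.  -5.6] median -5.554557050312795 mean -5.447517857411461
[0.5573804  0.14882997 0.04727664] [-0.62577204  0.24841074  0.35293126] 12.3667
```

Request:
jog_arm([
  [0.07,0.02,0,0,0],
  [0.07,0.02,0,0,0],
  [0.07,0.03,0,0,0],
  [0.06,0.03,0,0,0],
  [0,0,0,0,0],
  [0,0,0,0,0],
])

```text
time_s: 12.87
tcp_pos: [0.5684, 0.1529, 0.0472]
ee_rot: [0.707, 0.707, 0.0, 0.0]
wrist_force: [0.6, 0.2, 0.6]
finger_gap: 0.0
grip_force: 0.0
```

Run:
```python
from h import *
meas()
```

```text
transformer_mid 0.78 [0.775 0.35  0.02 ] [162 212]
transformer_mid 0.74 [0.551 0.348 0.04 ] [195 261]
pawl_pin 0.91 [0.729 0.183 0.05 ] [215 192]
pawl_nose 0.73 [0.667 0.23  0.032] [212 216]
transformer_mid 0.69 [0.55  0.351 0.061] [288 277]
transformer_mid 0.66 [0.619 0.042 0.024] [262 223]
pawl_pin 0.84 [0.73  0.186 0.054] [221 242]
pawl_nose 0.61 [0.664 0.235 0.032] [245 259]
pawl_nose 0.3 [ 0.595 -0.366 -0.001] [269 170]
pawl_nose 0.86 [0.667 0.238 0.032] [475 105]
[-0.7 -2.2 -0.2 -0.1 -0.5  0.3 -0.2 -0.6 -1.3 -0.1 -0.3 -1.5 -1.2 -0.4
  1.3  0.1 -0.4 -0.1] median -0.3590118160429938 mean -0.4465175729217066
[0.56818444 0.15280749 0.04724702] [-0.27969267 -0.17568538 -0.46389369] 13.9167
```

Table is at about -0.4° and the transformer is at the test position. Now to the outer side of the pin.

Request:
jog_arm([
  [-0.2,-0.1,0,0,0],
  [-0.1,-0.05,0,0,0],
  [0,0,0.4,0,0],
  [0,0,0.7,0,0],
  [0,0,0.7,0,0],
  [0,0,0.7,0,0],
  [0.3,0.05,0,0,0],
  [0.65,0.12,0,0,0],
  [0.65,0.12,0,0,0],
  [0.65,0.12,0,0,0],
  [0.65,0.12,0,0,0],
  [0.65,0.12,0,0,0],
  [0.65,0.12,0,0,0],
  [0.65,0.1,0,0,0],
  [0.4,0.1,0,0,0],
  [0,0,0,0,0],
  [0,0,0,0,0],
])

```text
time_s: 15.33
tcp_pos: [0.7658, 0.1854, 0.1463]
ee_rot: [0.707, 0.707, -0.001, -0.0]
wrist_force: [0.3, 0.2, 0.4]
finger_gap: -0.0002
grip_force: 0.0
```

Run:
```python
from h import *
meas()
p=bot.grab_frame("wrist"); save(p,"wrist3.png")
```

```text
transformer_mid 0.86 [0.772 0.348 0.016] [163 213]
transformer_mid 0.83 [0.553 0.354 0.063] [191 258]
pawl_pin 0.68 [0.731 0.186 0.052] [213 192]
pawl_nose 0.59 [0.667 0.232 0.029] [212 217]
pawl_nose 0.29 [0.587 0.152 0.048] [247 219]
transformer_mid 0.86 [0.547 0.349 0.062] [290 277]
transformer_mid 0.85 [0.774 0.349 0.025] [199 288]
pawl_pin 0.74 [0.73  0.183 0.057] [221 240]
pawl_nose 0.73 [0.662 0.236 0.033] [245 259]
transformer_mid 0.75 [0.771 0.347 0.026] [289   9]
transformer_mid 0.63 [0.614 0.048 0.021] [145 325]
pawl_pin 0.56 [0.73  0.184 0.057] [240 219]
pawl_nose 0.83 [0.667 0.236 0.034] [169 154]
[-0.9 -1.5  1.1 -0.6  1.  -0.7  0.6 -1.9 -1.  -0.  -1.2  0.5  0.6  0.4
  0.  -0.4  0.4] median -0.04991683387390822 mean -0.20858365585177174
[0.76617139 0.18561039 0.14723002] [-0.97600112  0.43126524  0.99673971] 16.3833
```

View pics/wrist3.png

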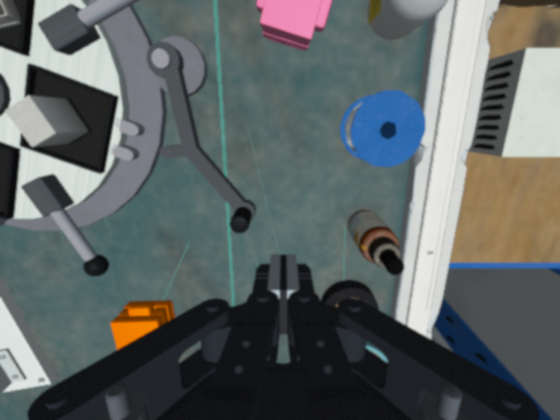

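The wrist picture shows the pin at (240,219) and the nose at (172,152), facing the fork at (130,140). The space under the tip is free, so I go down and push -x.

Request:
jog_arm([
  [0,0,-0.6,0,0],
  [0,0,-0.7,0,0],
  [0,0,-0.7,0,0],
  [0,0,-0.4,0,0],
  [0,0,0,0,0],
  [-0.2,0,0,0,0],
  [-0.2,-0.02,0,0,0],
  [-0.2,-0.04,0,0,0],
  [-0.15,-0.04,0,0,0],
  [-0.15,-0.04,0,0,0],
  [-0.15,-0.04,0,0,0],
  [-0.15,-0.04,0,0,0],
  [-0.15,-0.04,0,0,0],
  [-0.15,-0.03,0,0,0],
  [-0.1,-0.02,0,0,0],
  [-0.1,0,0,0,0],
  [-0.1,0,0,0,0],
  [0,0,0,0,0],
])

```text
time_s: 17.93
tcp_pos: [0.6935, 0.1734, 0.0512]
ee_rot: [0.707, 0.707, -0.0, -0.0]
wrist_force: [0.5, -0.3, 0.3]
finger_gap: -0.0
grip_force: 0.0
```

Request:
jog_arm([
  [-0.05,0,0,0,0],
  [-0.05,0,0,0,0],
  [-0.05,0,0,0,0],
  [0,0,0,0,0],
])

```text
time_s: 18.27
tcp_pos: [0.691, 0.1732, 0.0519]
ee_rot: [0.707, 0.707, 0.003, 0.002]
wrist_force: [20.3, 3.6, -12.1]
finger_gap: -0.0001
grip_force: 10.3
```

The pawl is at its stop with 20 N on the tip. I withdraw and verify.

Request:
jog_arm([
  [0.1,0,0,0,0],
  [0.3,0,0,0,0],
  [0.4,0,0,0,0],
  [0.2,0,0.5,0,0],
  [0,0,0.7,0,0],
  [0,0,0.7,0,0],
  [0,0,0.7,0,0],
  [0,0,0,0,0],
  [0,0,0,0,0],
])

```text
time_s: 19.02
tcp_pos: [0.7289, 0.1735, 0.1571]
ee_rot: [0.707, 0.707, 0.001, 0.001]
wrist_force: [0.4, -0.3, 0.0]
finger_gap: 0.0
grip_force: 0.0
```

Run:
```python
from h import *
meas()
p=bot.grab_frame("wrist"); save(p,"wrist4.png")
```

```text
transformer_mid 0.76 [0.552 0.352 0.066] [192 258]
transformer_mid 0.75 [0.619 0.051 0.019] [269 202]
pawl_pin 0.69 [0.669 0.172 0.056] [227 202]
pawl_pin 0.68 [0.592 0.262 0.04 ] [214 237]
pawl_nose 0.65 [0.634 0.244 0.032] [213 225]
pawl_nose 0.54 [0.329 0.357 0.002] [233 331]
transformer_mid 0.9 [0.777 0.348 0.023] [198 289]
transformer_mid 0.77 [0.546 0.349 0.062] [290 277]
pawl_pin 0.83 [0.669 0.17  0.056] [244 238]
pawl_nose 0.63 [0.632 0.246 0.032] [256 261]
transformer_mid 0.92 [0.616 0.045 0.019] [183 311]
pawl_pin 0.88 [0.673 0.172 0.06 ] [218 216]
pawl_nose 0.91 [0.636 0.246 0.034] [178 127]
pawl_nose 0.69 [0.505 0.221 0.043] [ 26 157]
[-1.8  0.4  0.3 -1.6 -0.5 -0.2 -0.8 -0.7 -0.1 -0.6 -0.4 -0.1 -0.5 -0.1
  0.1  0.6  0.2] median -0.24737199169396717 mean -0.3507118675784803
[0.72818705 0.17321322 0.15527153] [-0.13934019  0.11081105  0.22683987] 20.0667
```

View pics/wrist4.png

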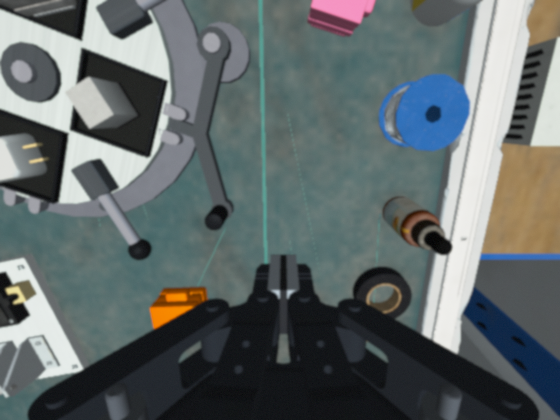

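The nose sits between the fork lugs at (178,127), and the pin at (218,216) is back at its home position. The transformer is under the head and the robot is clear.

```bash
python3 -c "
from plant import bot
print(bot.hand_in())"
```

```text
the job is handed in; nothing more can be done
None
```

I handed the job in after about 20 s of robot time: the turntable was turned a quarter turn CCW, the transformer is under the contact head and the pawl is pushed home; the last pictures agreed, but hand-in returned no verdict.

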